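Select the barbed outlet on the gas valve unit and open its supply

ROBOT

A 6-joint arm with a two-finger parallel gripper is mounted at the origin on a cart in front of the work surface, level with it; the furniture and walls round the work are solid. World frame = base frame: x ahead of the robot, y to its left, z up, the work surface at z = 0. Lengths are in mm, angles in rad, forces in N, time in s.
With the tool pointing down it reaches from about 200 to 875 mm from the base axis. Payload 3.4 kg.
Tool frame: the origin (TCP) lies midway between the tips of the shut fingers; the grasp point (between the pads) lies 19 mm behind it; z points along the fingers, y is the direction in which the jaws open and shut (so a half turn about z gives the same grasp; the last joint's range is limited). The gripper opens to 94 mm and grips with 3 to 60 N. Pads are 16 mm wide; open, the fingers measure 119 mm over their backs; the gripper's body (75 mm by 177 mm) begins 78 mm behind the grasp point.
Start: joints at [-1.386, 0.276, 1.505, -0, 1.361, -0.121], TCP at [173.107, -548.361, 205.493] pointing down, gripper open.
Joint ranges: [-2.89, 2.89], [-0.75, 2.08], [0.22, 2.7], [-1.18, 4.32], [0.11, 2.71], [-2.7, 2.7]. Speed limits (rad/s): [2.57, 2.57, 3.14, 3.14, 3.14, 3.14].

INTERFACE

Orientations are given as a 3x3 rotation matrix whose columns are the frame's x, y, z axes.
In Python, from cell import robot gives the robot as it stands. The module is installed in compiled form; this text tells all that it offers.
- The arm moves only by the shell command python3 -m inch 'ROWS' [FORCE]. ROWS is JSON, a list of rows, each a list of 5 numbers: the closure, from -1 (fully open) to 1 (shut), so that 0 is half open, then the shift along the tool's x, y, z in mm, then the turn about the tool's z in rad. A call has 1 to 8 rows; each row is the pose to reach, as a shift and turn from the pose measured when the call began, along the tool's axes at that moment; what a row does not reach only later rows make up. A row lasts 1/12 s, in which the tool goes at most 41.7 mm and 7.16 degrees, less where a joint would pass 70% of its speed; a pose out of reach is approached as far as the arm can. A call with a gripper value outside its range is refused whole. The fingers move at their own pace and stop on an object; FORCE is the grip in N (left out, the last holds). Time passes only in rows, so rows that repeat a pose let the fingers close. It gives the time, the measured TCP pose, the force and the opening at its end, in the units of the state.
- robot.get_obs(): the state, without advancing time (a new reading comes with each control period).
- robot.snapshot(name): name is "side" or "top" or "wrist"; returns the picture (480x640x3 uint8, red, green, blue); there is no depth.
- robot.calibration(name): a dict with "fx", "fy", "cx", "cy" (pixels), "dist" ([k1, k2, p1, p2, k3] as OpenCV has them; the pictures are not rectified), "world_from_camera" (4x4, takes a point from camera to world coordinates); the wrist camera has in their place "hand_eye" (4x4, takes a point from camera to tool coordinates, whose origin is the TCP and whose axes are the flange's). Camera axes: x right, y up, looking along -z (the intrinsics and any distortion apply to the point x, -y, -z); pixel columns grow to the right and rows downward; lengths in mm; the calibration is good to about 2 mm. A picture is of the moment at which its call begins: read the wrist's pose just before it. calibration takes no time and is no camera call.
- robot.close_job(): hands the job in, once; it reports no verdict.
The state is a dict: "clock": time; "joint_pos": joint angles; "joint_velocities": joint speeds; "joint_torque": joint torques, N m; "tcp_pos": TCP position; "tcp_rot": TCP orientation; "force": force on the tool from outside, world axes, zero at the start; "ft_torque": the same for the moment, N m; "gripper_width": finger opening in mm.
Only numpy, scipy, OpenCV 4.12 (cv2) and the standard library are available. Lean on these libraries where they do the work, as an engineer would, in place of code of your own. Each camera call takes 0.05 s, during which the arm holds its last target. There are 200 camera calls.

TASK

Connect the supply of the small valve unit to its hose outlet, only by pushing the two levers sideways with a fingertip. First push the pointed selector lever round until it points squarely along the one long barbed outlet (the other four outlets are short blanked stubs); then swing the round-ended shut-off lever from across the pipe to fully open, in line with the pipe and pointing to the pipe's free end. Push gently, do not grip either lever, do not lift the unit, shift it or twist its outlet ring, and leave the things around it alone.

Things in the scene. Friction and masses are not known exactly. Their poses are not given: they have to be found in the camera images.
- valve_unit: loose 3 kg unit standing on the bench: grey base plate 130 x 300 mm, top at 14 mm, on rubber feet. Origin at the centre of the underside; its y axis runs along the steel supply pipe from the selector valve (at y = -80 mm) to the shut-off valve (at y = +85 mm), z up. Its fixed parts reach 64 mm up at most, under the lever hubs.
- selector_axis (a point): point on the vertical turning axis of the selector lever, 70 mm above the bench
- selector_tip (a point): point of the pointed selector lever, 90 mm from its axis, at mid height (71 mm above the bench). Both levers are black, 94 mm from axis to tip, with a 34 mm round hub, 13 mm wide (the pointed tip 16 mm, the round end of the shut-off lever 19 mm), 16 mm high (from 63 to 79 mm above the bench), with a free gap of 13 mm or more below them beyond 37 mm from the axis; stiff enough to stay where left (about 1.5 N at 70 mm from the axis turns it).
- selector (a joint): turn of the selector lever, rad, counter-clockwise from above positive; 0 = pointing along the unit's +x. It turns freely either way to +-4.2, without stop at the outlets
- barb (a point): point on the line of the long barbed outlet, 90 mm from the selector axis (the outlet ends 106 mm from it), 70 mm above the bench, so straight above the outlet at lever height: the selector points squarely at the outlet when selector_tip is over this point. The outlets' centre line is 40 mm and their tops are 49 mm above the bench; the four blanked stubs are 54 mm long from the axis, at 72 degree spacing. The ring that carries them is stiff and stands differently each time.
- shutoff_axis (a point): point on the vertical turning axis of the shut-off lever, 70 mm above the bench
- shutoff_tip (a point): point in the round end of the shut-off lever, 90 mm from its axis, at mid height (71 mm above the bench)
- shutoff (a joint): turn of the shut-off lever, rad, clockwise from above positive; 0 = closed (lever across the pipe, along the unit's -x, against a stop), 1.57 = fully open (in line with the pipe, along the unit's +y); a stop lies at 1.66
- pipe_end (a point): point above the free end of the supply pipe, 75 mm from the shut-off axis along the unit's +y, 70 mm above the bench: the open lever lies over it
- selector_left: left long side (70 x 6 x 16 mm plate) of the selector lever, seen from the axis to the tip; origin at its centre, x along the lever
- selector_right: right long side of the selector lever, likewise
- shutoff_left: left long side (70 x 6 x 16 mm plate) of the shut-off lever, seen from the axis to the tip; origin at its centre, x along the lever
- shutoff_right: right long side of the shut-off lever, likewise
- beaker_by: small clear beaker, 46 mm across, 59 mm high, loose bystander; origin at the centre of its underside
- flask_by: small flat culture flask with a round cap, 101 x 50 x 22 mm, lying, loose bystander; origin at the centre of its underside
- case_by: flat black case, 37 x 82 x 14 mm, loose bystander; origin at the centre of its underside

How it is judged:
By the outcome, as a careful person would: the job done as asked, in the order asked, and still so for the second after the job is handed in, with the robot touching nothing.
It also fails if it takes over 59 s, if anything falls off the work surface, if the arm or the gripper's body presses on something with over 40 N, if the wrist force passes 120 N, or if a joint passes its speed limit or range.

## Working session

There is one attempt and no reset: what is moved stays moved. The work goes in short steps, Python scripts to look and compute and a shell command to move; the robot and the scene stay as the last step left them, time stands still between calls to the robot, and variables do not carry over. Pictures are saved under pics/ and viewed, on a budget of 10 in all, crops included, one or two more only if the job needs it, and the job is handed in when it is done.

```bash
mkdir -p pics; cat > h.py <<'E'
import numpy as np, cv2
from cell import robot
def save(n,f):
    o=robot.get_obs(); im=robot.snapshot(n); cv2.imwrite(f,im[:,:,::-1]); return o,im
def cam(name,o=None):
    c=robot.calibration(name)
    K=np.array([[c['fx'],0,c['cx']],[0,c['fy'],c['cy']],[0,0,1.]]); d=np.array(c['dist'],float)
    if name=='wrist':
        T=np.eye(4);T[:3,:3]=o['tcp_rot'];T[:3,3]=o['tcp_pos'];T=T@np.array(c['hand_eye'])
    else: T=np.array(c['world_from_camera'])
    return K,d,T
def ray(name,uv,o=None):
    K,d,T=cam(name,o)
    p=cv2.undistortPoints(np.array([[uv]],float),K,d)[0,0]
    v=T[:3,:3]@np.array([p[0],-p[1],-1.]); return T[:3,3],v/np.linalg.norm(v)
def atz(name,uv,z,o=None):
    c,v=ray(name,uv,o); return c+v*(z-c[2])/v[2]
def tri(rs):
    A=np.zeros((3,3));b=np.zeros(3)
    for c,v in rs:
        M=np.eye(3)-np.outer(v,v);A+=M;b+=M@c
    p=np.linalg.solve(A,b); return p,[np.linalg.norm((np.eye(3)-np.outer(v,v))@(p-c)) for c,v in rs]
def proj(name,p,o=None):
    K,d,T=cam(name,o); q=T[:3,:3].T@(np.array(p,float)-T[:3,3])
    return cv2.projectPoints(np.array([[q[0],-q[1],-q[2]]]),np.zeros(3),np.zeros(3),K,d)[0][0,0]
E
python3 - <<'E'
from h import *
np.set_printoptions(precision=3,suppress=True)
for n in ['top','side']:
    save(n,f'pics/{n}0.png'); print(n,cam(n)[2],cam(n)[0][0,0])
o=robot.get_obs();print(o['clock'],o['tcp_pos'],o['tcp_rot'],o['force'],o['gripper_width']); print(robot.calibration('wrist'))
E
```

```text
top [[  -0.008    0.996   -0.084  512.737]
 [  -1.      -0.007    0.009   23.475]
 [   0.008    0.084    0.996 1241.474]
 [   0.       0.       0.       1.   ]] 592.0081859924042
side [[   0.993    0.057   -0.102  528.172]
 [  -0.116    0.555   -0.824 -683.976]
 [   0.01     0.83     0.558  527.623]
 [   0.       0.       0.       1.   ]] 462.18523646377764
0.1 [ 173.013 -547.852  204.72 ] [[ 0.954  0.301 -0.   ]
 [ 0.301 -0.954  0.002]
 [ 0.    -0.002 -1.   ]] [ 0.379 -0.703  0.196] 93.9123587973188
{'fx': 349.49809100615164, 'fy': 349.49809100615164, 'cx': 320.3479095449634, 'cy': 244.24585423050084, 'dist': array([-0.024,  0.   ,  0.   ,  0.   ,  0.   ]), 'hand_eye': array([[  -0.001,    0.97 ,    0.243,   69.486],
       [   1.   ,    0.001,    0.   ,    0.938],
       [   0.   ,    0.243,   -0.97 , -181.321],
       [   0.   ,    0.   ,    0.   ,    1.   ]])}
```

View pics/top0.png

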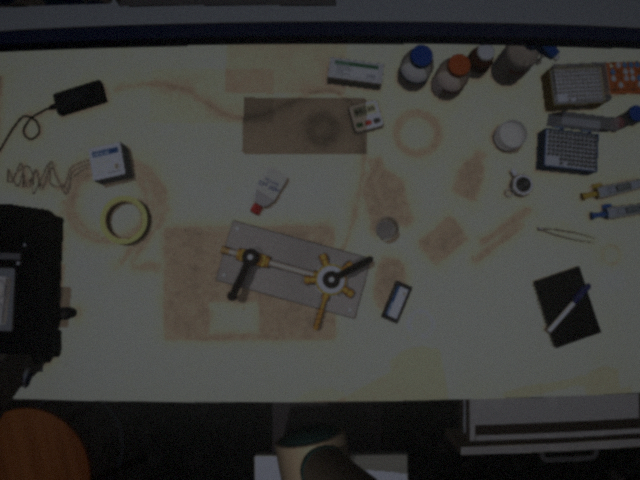

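View pics/side0.png

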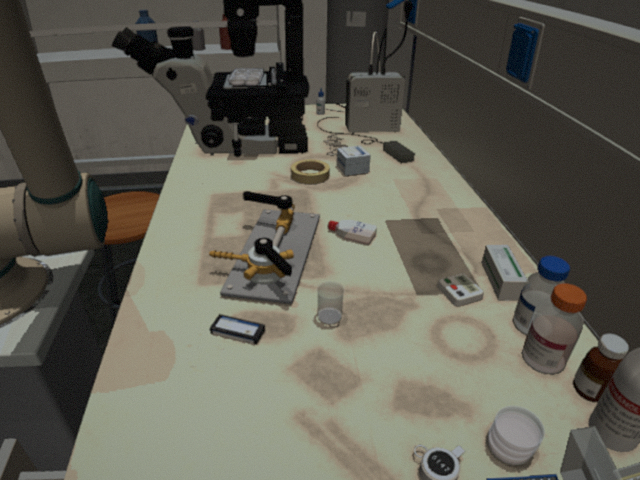

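Top view: selector hub about (332,279), tip (371,261), barb end (318,327). Shut-off hub (251,257), tip (233,297). Beaker (388,229), case (397,301), flask (268,190). I'll enlarge both views.

```bash
python3 - <<'E'
from h import *
t=cv2.imread('pics/top0.png')[205:345,205:415]; s=cv2.imread('pics/side0.png')[180:310,195:355]
def up(c,k): 
    return cv2.convertScaleAbs(cv2.resize(c,None,fx=k,fy=k,interpolation=cv2.INTER_CUBIC),alpha=1.6)
cv2.imwrite('pics/tc.png',up(t,3.8)[:, :800]); cv2.imwrite('pics/sc.png',up(s,4.5))
E
```

```text
(no output)
```

View pics/tc.png

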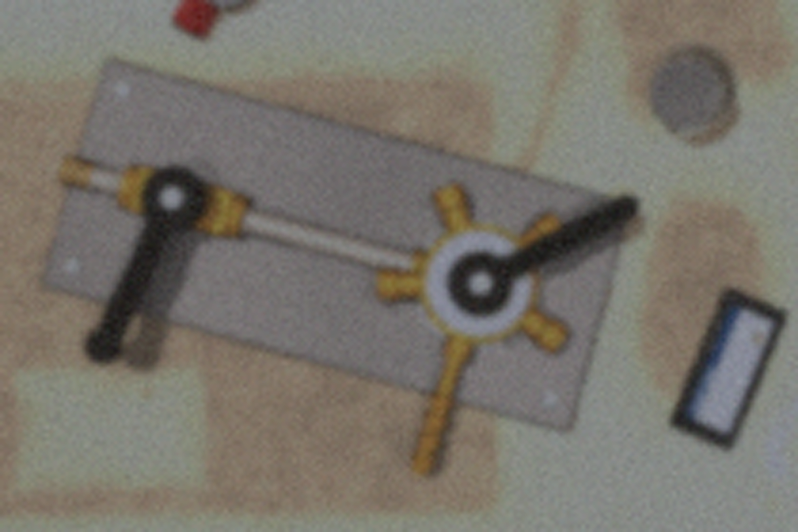

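View pics/sc.png

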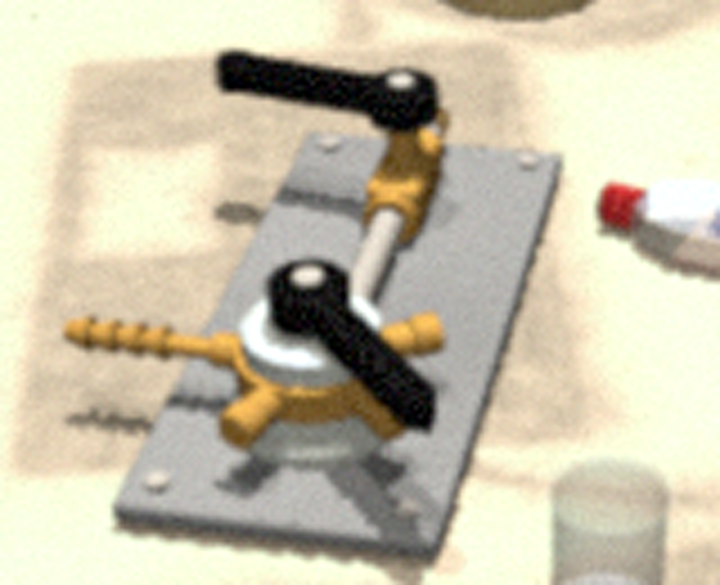

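Crops: top (scale 3.8, offset 205,205) shows selector hub (480,284), tip (635,205), barb end (421,473), shut-off hub (173,196), tip (102,350). Side (scale 4.5, offset 195,180) shows caps at (307,275) and (402,80), barb end (68,330).

```bash
python3 - <<'E'
from h import *
np.set_printoptions(precision=1,suppress=True)
T=lambda X,Y:(205+(X+.5)/3.8-.5,205+(Y+.5)/3.8-.5)
S=lambda X,Y:(195+(X+.5)/4.5-.5,180+(Y+.5)/4.5-.5)
for n,a,b in [('selhub',(480,284),(307,275)),('shhub',(173,196),(402,80)),('barbend',(421,472),(68,330)),('seltip',(632,206),(425,408)),('shtip',(101,349),(225,70)),('plateBL',(45,287),(312,133)),('plateBR',(572,430),(117,508)),('plateTL',(107,60),(560,155))]:
    print(n,*tri([ray('top',T(*a)),ray('side',S(*b))]))
g=lambda X,Y,z:atz('top',T(X,Y),z)
sh=g(173,196,79);se=g(480,284,79);be=g(421,472,40);st=g(634,205,71);ht=g(101,350,71)
ax=lambda a:np.degrees(np.arctan2(a[1],a[0]))
print(se,sh,np.linalg.norm(se-sh),'pipe dir',ax(sh-se),'barb',ax(be-se),np.linalg.norm((be-se)[:2]),'sel',ax(st-se),np.linalg.norm((st-se)[:2]),'sh',ax(ht-sh),np.linalg.norm((ht-sh)[:2]))
for p in [(107,60),(640,195),(572,430),(45,287)]: print(g(*p,14))
for p in [(690,90)]: print('beaker',g(*p,59))
for p in [(730,290),(785,315),(730,448),(672,422)]: print('case',g(*p,14))
E
```

```text
selhub [514.1  -2.3  84.6] [np.float64(0.08382814991015011), np.float64(0.08382814991012176)]
shhub [560.  155.3  84.7] [np.float64(0.5021756056316456), np.float64(0.5021756056313722)]
barbend [415.   28.8  44.1] [np.float64(0.2890587796910696), np.float64(0.2890587796912987)]
seltip [554.3 -81.7  76.2] [np.float64(0.40217124583584346), np.float64(0.40217124583587255)]
shtip [480.1 193.8  74.1] [np.float64(1.8585667547687557), np.float64(1.858566754768789)]
plateBL [515.3 233.   16.2] [np.float64(1.1405057505209204), np.float64(1.140505750521139)]
plateBR [435.5 -52.9  15.6] [np.float64(0.6551138352020254), np.float64(0.6551138352020162)]
plateTL [637.8 199.7  15.6] [np.float64(0.2859389963834309), np.float64(0.2859389963835121)]
[514.2  -2.4  79. ] [560.7 156.   79. ] 165.0429458794842 pipe dir 73.6420329009449 barb 162.5157421719448 104.08310267139686 sel -63.44374873435361 90.31654706841836 sh 154.21724119741364 88.16072534760839
[638.3 199.9  14. ]
[562.1 -91.7  14. ]
[434.8 -53.1  14. ]
[514.1 233.4  14. ]
beaker [ 615.6 -114.8   59. ]
case [ 509.8 -140.3   14. ]
case [ 495.9 -170.2   14. ]
case [ 424. -139.   14.]
case [ 438.5 -107.5   14. ]
```

Axes are 165 mm apart, as stated. Selector points at -63.4°, the barb at 162.5°, the shut-off lever at 154°. I'll push the selector clockwise (about 134°), keeping the tool's x along the lever and pointing at the hub, with the fingers shut.

```bash
python3 -m inch '[[1,534,-354,0,-1.73],[1,534,-354,0,-1.73],[1,534,-354,0,-1.73],[1,534,-354,0,-1.73],[1,534,-354,0,-1.73],[1,534,-354,0,-1.73],[1,534,-354,0,-1.73],[1,534,-354,0,-1.73]]' 20
cat >> h.py <<'E'
def togo(P,yaw):
    """shift along tool axes and turn to reach world P, tool x at yaw deg"""
    o=robot.get_obs();R=np.array(o['tcp_rot']);d=R.T@(np.array(P)-o['tcp_pos'])
    y=np.arctan2(R[1,0],R[0,0]);t=-(np.radians(yaw)-y);t=(t+np.pi)%(2*np.pi)-np.pi
    print('t',round(o['clock'],2),'tcp',np.round(o['tcp_pos'],1),'yaw',round(np.degrees(y),1),'w',round(o['gripper_width'],1),'F',np.round(o['force'],1),'GO',np.round(d,1),round(t,3))
E
python3 -c "
from h import *
togo((576,-49.8,205),116.6)"
```

```text
clock: 0.77
tcp_pos: [383.1, -287.0, 205.2]
tcp_rot: [[0.256, 0.967, 0.0], [0.967, -0.256, 0.001], [0.001, -0.0, -1.0]]
force: [0.9, -0.3, 0.6]
gripper_width: 44.4
t 0.77 tcp [ 383.1 -287.   205.2] yaw 75.1 w 44.4 F [ 0.9 -0.3  0.6] GO [278.7 125.7   0.5] -0.723
```

```bash
python3 -m inch '[[1,279,126,0,-0.723],[1,279,126,0,-0.723],[1,279,126,0,-0.723],[1,279,126,0,-0.723],[1,279,126,0,-0.723],[1,279,126,0,-0.723],[1,279,126,0,-0.723],[1,279,126,0,-0.723]]' >/dev/null
python3 -m inch '[[1,0,0,0,0],[1,0,0,0,0]]' >/dev/null
python3 - <<'E'
from h import *
togo((576,-49.8,60),116.6)
o,_=save('wrist','pics/w1.png')
for p in [(514.2,-2.4,79),(554.5,-83,71),(428.3,24.6,70)]: print(proj('wrist',p,o))
E
```

```text
t 1.6 tcp [578.9 -44.2 204. ] yaw 116.9 w 0.5 F [0.2 0.1 0.2] GO [ -4.3  -5.3 143.9] 0.006
[276.00585251 161.11259084]
[279.40431639 259.74606035]
[198.77572613  84.73266849]
```

View pics/w1.png

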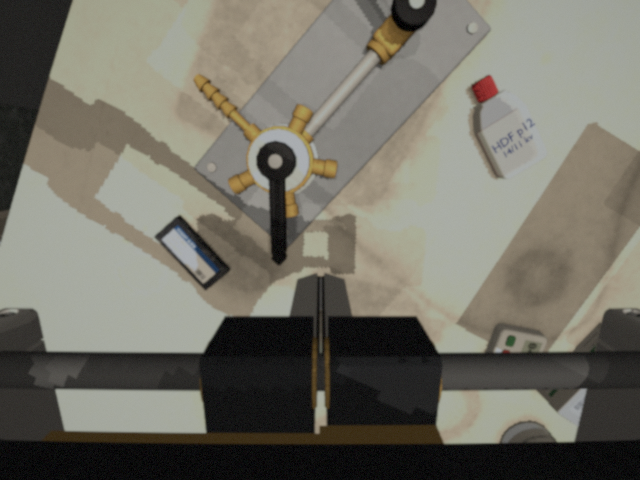

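The wrist view puts the selector hub at (275,160), its tip at (279,262) and the barb end at (200,80). These match my predictions to about 2 px, so I'll descend beside the lever.

```bash
python3 -m inch '[[1,-4,-5,20,0],[1,-4,-5,50,0],[1,-4,-5,80,0],[1,-4,-5,110,0],[1,-4,-5,130,0],[1,-4,-5,144,0],[1,-4,-5,144,0],[1,-4,-5,144,0]]' >/dev/null
python3 -c "
from h import *
togo((576,-49.8,60),116.6)
a=np.array([70,-19.])
for d in range(4,33,4):
    t=np.radians(d);s=a-np.array([[np.cos(t),-np.sin(t)],[np.sin(t),np.cos(t)]])@a; print([1,*np.round(s,1),0,round(t,3)])"
```

```text
t 2.32 tcp [574.1 -52.2  60. ] yaw 116.7 w 0.7 F [-0.1  0.2  0.2] GO [ 1.2  2.8 -0. ] 0.002
[1, np.float64(-1.2), np.float64(-4.9), 0, np.float64(0.07)]
[1, np.float64(-2.0), np.float64(-9.9), 0, np.float64(0.14)]
[1, np.float64(-2.4), np.float64(-15.0), 0, np.float64(0.209)]
[1, np.float64(-2.5), np.float64(-20.0), 0, np.float64(0.279)]
[1, np.float64(-2.3), np.float64(-25.1), 0, np.float64(0.349)]
[1, np.float64(-1.7), np.float64(-30.1), 0, np.float64(0.419)]
[1, np.float64(-0.7), np.float64(-35.1), 0, np.float64(0.489)]
[1, np.float64(0.6), np.float64(-40.0), 0, np.float64(0.559)]
```

```bash
python3 -m inch '[[1,1,-4,0,0],[1,1,-8,0,0],[1,1,-11,0,0],[1,1,-13,0,0],[1,1,-13,0,0]]'|egrep 'force|pos'
python3 -m inch '[[1,-1.2,-4.9,0,0.07],[1,-2,-9.9,0,0.14],[1,-2.4,-15,0,0.209],[1,-2.5,-20,0,0.279],[1,-2.3,-25.1,0,0.349],[1,-1.7,-30.1,0,0.419],[1,-0.7,-35.1,0,0.489],[1,0.6,-40,0,0.559]]'|egrep 'force|pos'
python3 - <<'E'
from h import *
def pose(th):
    t=np.radians(th);u=np.array([np.cos(t),np.sin(t)]);n=np.array([-u[1],u[0]])
    return (*(np.array([514.2,-2.4])+70*u+19*n),60)
togo(pose(-95.4),84.6)
save('wrist','pics/w2.png')
E
```

```text
tcp_pos: [562.6, -57.5, 61.1]
force: [0.5, -0.3, 1.2]
tcp_pos: [527.5, -74.9, 61.6]
force: [1.8, 1.3, 0.1]
t 3.4 tcp [527.5 -74.9  61.6] yaw 84.5 w 0.6 F [1.8 1.3 0.1] GO [ 0.9 -1.1  1.6] -0.002
```

View pics/w2.png

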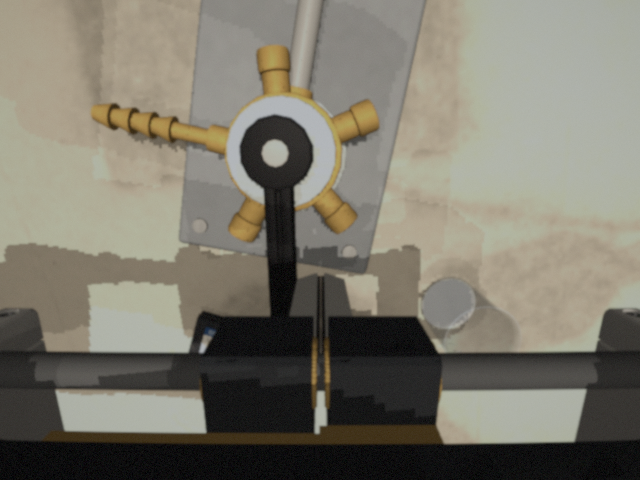

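The lever is in contact, follows the tool and now points at about -95°; the unit looks unmoved. I'll continue with the same arc rows.

```bash
python3 -m inch '[[1,-0.5,-5.5,1,0.07],[1,-1.1,-11,1.5,0.14],[1,-1.5,-16,1.5,0.209],[1,-1.6,-21,1.5,0.279],[1,-1.4,-26,1.5,0.349],[1,-0.8,-31,1.5,0.419],[1,0.2,-36,1.5,0.489],[1,1.5,-41,1.5,0.559]]'|egrep 'force|pos'
python3 - <<'E'
from h import *
def pose(th):
    t=np.radians(th);u=np.array([np.cos(t),np.sin(t)]);n=np.array([-u[1],u[0]])
    return (*(np.array([514.2,-2.4])+70*u+19*n),60)
togo(pose(-127.4),52.6)
E
python3 -m inch '[[1,-0.5,-5.5,1,0.07],[1,-1.1,-11,1.5,0.14],[1,-1.5,-16,1.5,0.209],[1,-1.6,-21,1.5,0.279],[1,-1.4,-26,1.5,0.349],[1,-0.8,-31,1.5,0.419],[1,0.2,-36,1.5,0.489],[1,1.5,-41,1.5,0.559]]'|egrep 'force|pos'
python3 - <<'E'
from h import *
def pose(th):
    t=np.radians(th);u=np.array([np.cos(t),np.sin(t)]);n=np.array([-u[1],u[0]])
    return (*(np.array([514.2,-2.4])+70*u+19*n),60)
togo(pose(-159.4),20.6)
E
```

```text
tcp_pos: [486.4, -70.1, 60.6]
force: [0.1, -0.8, 1.0]
t 4.12 tcp [486.4 -70.1  60.6] yaw 52.2 w 0.6 F [ 0.1 -0.8  1. ] GO [ 0.7 -0.1  0.6] -0.006
tcp_pos: [455.1, -44.4, 59.5]
force: [1.4, -1.9, 1.4]
t 4.78 tcp [455.1 -44.4  59.5] yaw 20.2 w 0.3 F [ 1.4 -1.9  1.4] GO [ 0.1  0.4 -0.5] -0.008
```

```bash
python3 -m inch '[[1,-1.2,-4.9,0,0.07],[1,-2,-9.9,0,0.14],[1,-2.4,-15,0,0.209],[1,-2.5,-20,0,0.279],[1,-2.3,-25.1,0,0.349],[1,-1.7,-30.1,0,0.419],[1,-0.7,-35.1,0,0.489],[1,-0.7,-35.1,0,0.489]]'|egrep 'force|pos'
python3 - <<'E'
from h import *
def pose(th):
    t=np.radians(th);u=np.array([np.cos(t),np.sin(t)]);n=np.array([-u[1],u[0]])
    return (*(np.array([514.2,-2.4])+70*u+19*n),60)
togo(pose(-187.4),-7.4)
save('wrist','pics/w3.png')
E
```

```text
tcp_pos: [441.9, -11.3, 59.6]
force: [-0.6, 0.2, -0.7]
t 5.45 tcp [441.9 -11.3  59.6] yaw -7.8 w 0.2 F [-0.6  0.2 -0.7] GO [ 0.5  0.8 -0.4] -0.007
```

View pics/w3.png

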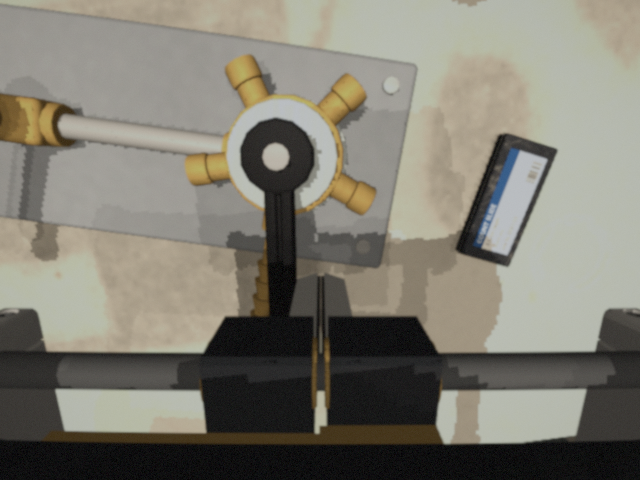

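Lever is about 10° short of the barb, whose ribs show to its left at about (262,290). I'll measure the ring from the four stub ends and the lever from its edges.

```bash
python3 - <<'E'
from h import *
o=robot.get_obs()
g=lambda p,z:atz('wrist',p,z,o)[:2]
c=g((275,155),84);c2=g((275,155),79); print('axis',c,c2)
ang=lambda d:np.degrees(np.arctan2(d[1],d[0]))
for z in (40,46):
  r=[]
  for p in [(239,64),(352,82),(368,199),(190,170)]:
    d=g(p,z)-c; r.append((ang(d)-162.5)%72); print(z,np.linalg.norm(d),ang(d),r[-1])
m1=g((281,195),79);m2=g((281.5,262),79);print('lever',ang(m2-m1),ang(m2-c))
E
```

```text
axis [514.65404114  -2.44431009] [514.77635376  -1.82773764]
40 52.690893150526456 18.47373103267349 71.9737310326735
40 53.06227858570779 -51.51689007478291 1.983109925217093
40 53.06793984059233 -124.88069333164769 0.6193066683522943
40 54.46778998454528 90.4751060818579 71.9751060818579
46 50.829823588684334 17.896684494397146 71.39668449439714
46 51.86255085946135 -52.013449039057555 1.486550960942452
46 52.02527195776519 -124.62023885489069 0.8797611451093417
46 52.26613023590518 90.60605948985715 0.1060594898571452
lever 171.17801041280032 173.4092258156887
```

```bash
python3 -m inch '[[1,-1.2,-4.4,0,0.07],[1,-2,-9.4,0,0.13],[1,-2.2,-11,0,0.165],[1,-2.2,-11,0,0.165]]'|egrep 'force|pos'
python3 -m inch '[[1,0,5,0,0],[1,0,12,0,0],[1,0,20,0,0],[1,0,20,-40,0],[1,0,20,-80,0],[1,0,20,-120,0],[1,0,20,-140,0],[1,0,20,-140,0]]'|egrep 'force|pos'
python3 - <<'E'
from h import *
togo((0,0,0),0)
save('wrist','pics/w4.png');save('top','pics/t4.png')
E
```

```text
tcp_pos: [441.5, -0.3, 59.6]
force: [1.2, -0.5, -0.4]
tcp_pos: [438.5, -20.8, 204.6]
force: [-0.1, 0.0, 0.6]
t 6.5 tcp [438.5 -20.8 204.6] yaw -17.0 w 0.1 F [-0.1  0.   0.6] GO [-428.2  108.3  198.6] -0.297
```

View pics/w4.png

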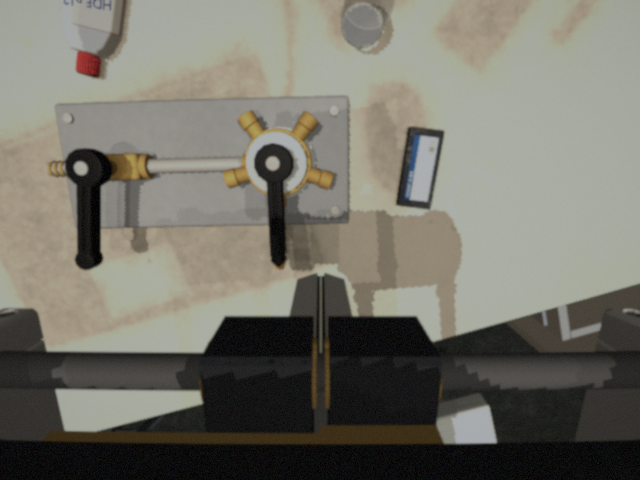

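The lever lies over the barb, whose end just shows at about (282,265). I'll enlarge it to measure the difference.

```bash
python3 - <<'E'
import cv2,numpy as np
w=cv2.imread('pics/w4.png');a=cv2.resize(w[100:280,215:345],None,fx=3.3,fy=3.3,interpolation=cv2.INTER_CUBIC)
t=cv2.convertScaleAbs(cv2.imread('pics/t4.png'),alpha=1.6);b=cv2.resize(t[250:340,285:380],None,fx=3.8,fy=6.6,interpolation=cv2.INTER_CUBIC)
b=cv2.resize(t[245:340,290:380],None,fx=3.9,fy=3.9,interpolation=cv2.INTER_CUBIC)
C=np.zeros((594,429+351,3),np.uint8);C[:594,:429]=a[:594,:429];C[:b.shape[0],429:429+b.shape[1]]=b
cv2.imwrite('pics/c4.png',C)
E
```

```text
(no output)
```

View pics/c4.png

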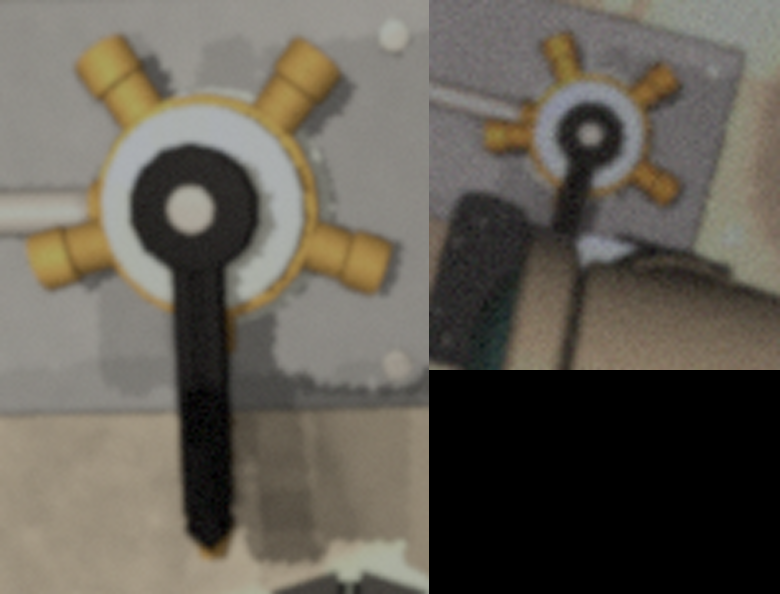

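```bash
python3 - <<'E'
from h import *
o=robot.get_obs()
W=lambda X,Y:(215+(X+.5)/3.3-.5,100+(Y+.5)/3.3-.5)
g=lambda p,z:atz('wrist',W(*p),z,o)[:2]
ang=lambda d:np.degrees(np.arctan2(d[1],d[0]))
c=g((190,210),84)
print('axis',c)
tip=g((211,547),71); print('tip',tip,ang(tip-c),np.linalg.norm(tip-c))
a=g((201,300),79);b=g((210,500),79);print('body',ang(b-a),ang(b-c))
be=g((213,558),40);print('barb',ang(be-c),np.linalg.norm(be-c))
for z in (40,44):
  r=[]
  for p in [(96,42),(326,47),(392,266),(28,264)]:
    d=g(p,z)-c; r.append((ang(d)-163+36)%72-36); print(z,np.linalg.norm(d),r[-1])
  print(np.mean(r)+163)
# plate
print('shhub',atz('wrist',(81,168),84,o), 'plate TR',atz('wrist',(348,97),14,o),'BR',atz('wrist',(349,222),14,o),'TL',atz('wrist',(57,104),14,o),'BL',atz('wrist',(74,228),14,o))
E
```

```text
axis [509.00409194  -2.03206611]
tip [420.01750241  24.03744526] 163.6715261003815 92.72665495411871
body 163.8100144195314 164.64849573812364
barb 161.76978853185287 105.97177462764503
40 54.95000565422679 -1.902049415301832
40 55.36869318658815 -1.4114352849341287
40 55.15606973191095 0.43206069193342955
40 56.12229804729936 -1.590186730557022
161.8820973152851
44 54.08458742194034 -2.3399487225791518
44 55.04239605238249 -1.768402166662355
44 54.94192113168818 0.6257144615822199
44 55.00332337236629 -1.4993409488302518
161.7545056558776
shhub [553.40350086 153.36115508  84.        ] plate TR [549.40313655 -84.74799052  14.        ] BR [428.96568633 -51.27024969  14.        ] TL [630.35449559 194.94688358  14.        ] BL [510.22414419 235.03980799  14.        ]
```

The lever reads 1–2° short of the barb. To take out the parallax, I'll look with the camera straight over the lever's plane.

```bash
python3 -m inch '[[1,-35,-20,0,0],[1,-35,-38,0,0],[1,-35,-38,0,0],[1,-35,-38,0,0],[1,-35,-38,0,0]]'|egrep 'force|pos'
python3 - <<'E'
from h import *
togo((0,0,0),0)
o,w=save('wrist','pics/w5.png')
cv2.imwrite('pics/c5.png',cv2.resize(w[20:220,220:420,::-1],None,fx=3,fy=3,interpolation=cv2.INTER_CUBIC))
E
```

```text
tcp_pos: [412.4, 26.0, 198.5]
force: [-0.1, -0.6, 0.2]
t 7.02 tcp [412.4  26.  198.5] yaw -17.0 w 0.5 F [-0.1 -0.6  0.2] GO [-387.3  145.   197.8] -0.296
```

View pics/c5.png

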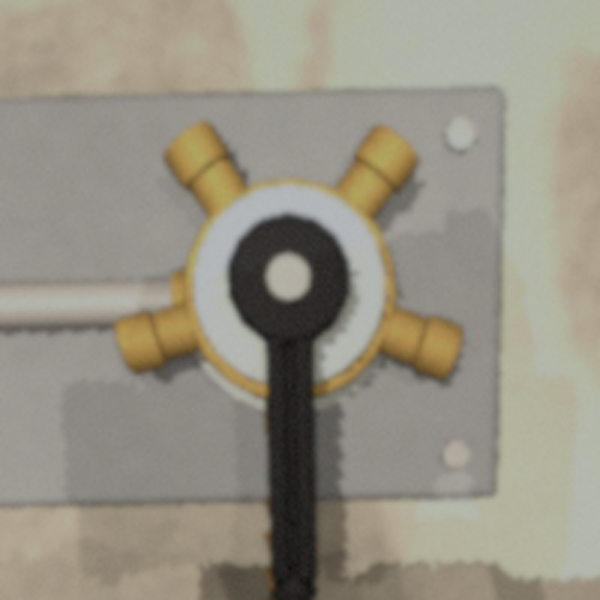

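```bash
python3 - <<'E'
from h import *
o=robot.get_obs()
W=lambda X,Y:(220+(X+.5)/3-.5,20+(Y+.5)/3-.5)
g=lambda p,z:atz('wrist',W(*p),z,o)[:2]
ang=lambda d:np.degrees(np.arctan2(d[1],d[0]))
c=g((289,277),84);print('axis',c)
a=g((291,360),79);b=g((294,560),79);print('body',ang(b-a),ang(b-c))
r=[]
for p in [(186,127),(403,132),(463,354),(116,349)]:
    d=g(p,43)-c; r.append((ang(d)-163+36)%72-36); print(np.linalg.norm(d),r[-1])
print(np.mean(r)+163)
def rig(im): return cv2.cvtColor(im,cv2.COLOR_BGR2GRAY).astype(np.float32)
A,B=[rig(cv2.imread(f'pics/{n}.png')) for n in('top0','t4')]
for n,(x,y,w,h) in dict(plate=(300,255,80,28),tape=(95,190,70,60)).items():
    print(n,cv2.phaseCorrelate(A[y:y+h,x:x+w].copy(),B[y:y+h,x:x+w].copy(),cv2.createHanningWindow((w,h),cv2.CV_32F)))
q=A[262:285,295:325];R=cv2.matchTemplate(B,q,cv2.TM_CCOEFF_NORMED);print(cv2.minMaxLoc(R)[1::2])
E
```

```text
axis [513.86683374  -2.91150437]
body 163.6915281013708 163.81204699887326
56.160822275502944 -2.891702649441413
56.54868105888616 -0.22950655137489662
56.07840689478724 -0.29101779358114754
56.21760352221158 -1.4783044228570787
161.77736714568636
plate ((-0.09290338072030835, 0.23179539548850236), 0.9070140178998312)
tape ((-0.015850428575909348, 0.022771683174845236), 1.1483005183714408)
(0.9518898129463196, (295, 262))
```

The unit hasn't moved (under 0.5 mm in the top view). The lever reads 163.75° against 161.8° for the barb, so one more nudge of about 2°.

```bash
python3 -c "
from h import *
togo((437,-12.5,60),-18.9)"
```

```text
t 7.07 tcp [412.6  25.9 198.8] yaw -17.0 w 0.4 F [-0.6 -0.1 -0.2] GO [ 34.2  29.4 138.9] 0.033
```

```bash
python3 -m inch '[[1,20,20,0,0.033],[1,34,31,10,0.033],[1,34,31,40,0.033],[1,34,31,75,0.033],[1,34,31,110,0.033],[1,34,31,139,0.033],[1,34,31,139,0.033],[1,34,31,139,0.033]]'|egrep 'force|pos'
python3 -c "
from h import *
togo((441.6,2.1,60),-18.9)"
```

```text
tcp_pos: [435.3, -14.5, 58.8]
force: [0.5, -0.2, 0.7]
t 7.73 tcp [435.3 -14.5  58.8] yaw -18.9 w 0.3 F [ 0.5 -0.2  0.7] GO [  0.6 -17.7  -1.2] -0.001
```

```bash
python3 -m inch '[[1,0.5,-5,0,0],[1,0.5,-10,0,0],[1,0.5,-13,0,0],[1,0.5,-15,0,0],[1,0.5,-16.5,0,0],[1,0.5,-17.7,0,0],[1,0.5,-17.7,0,0],[1,0.5,-17.7,0,0]]'|egrep 'force|pos'
python3 -c "
from h import *
togo((441.6,2.1,60),-18.9)"
python3 -m inch '[[1,0,5,0,0],[1,0,12,0,0],[1,0,18,-20,0],[1,-20,-10,-60,0],[1,-35,-38,-100,0],[1,-35,-38,-139,0],[1,-35,-38,-139,0],[1,-35,-38,-139,0]]'|egrep 'force|pos'
python3 - <<'E'
from h import *
togo((0,0,0),0)
o,w=save('wrist','pics/w6.png'); save('top','pics/t6.png')
cv2.imwrite('pics/c6.png',cv2.resize(w[20:280,220:420,::-1],None,fx=2.3,fy=2.3,interpolation=cv2.INTER_CUBIC))
E
```

```text
tcp_pos: [441.5, 2.4, 58.9]
force: [0.7, 0.4, 0.8]
t 8.4 tcp [441.5   2.4  58.9] yaw -18.9 w 0.5 F [0.7 0.4 0.8] GO [ 0.2  0.2 -1.1] -0.001
tcp_pos: [423.3, 50.1, 201.7]
force: [1.0, 1.1, 0.1]
t 9.07 tcp [423.3  50.1 201.7] yaw -18.9 w 0.5 F [1.  1.1 0.1] GO [-385.6  184.6  198.9] -0.33
```

View pics/c6.png

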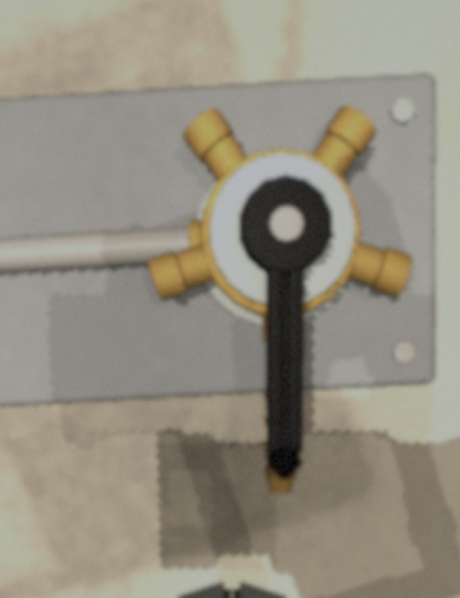

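```bash
python3 - <<'E'
from h import *
o=robot.get_obs()
W=lambda X,Y:(220+(X+.5)/2.3-.5,20+(Y+.5)/2.3-.5)
g=lambda p,z:atz('wrist',W(*p),z,o)[:2]
ang=lambda d:np.degrees(np.arctan2(d[1],d[0]))
c=g((286,223),84);print('axis',c)
a=g((285.7,290),79);b=g((283.5,440),79);t=g((284.5,476),71);print('body',ang(b-a),ang(b-c),'tip',ang(t-c),np.linalg.norm(t-c))
e=g((280.5,492),40);print('barb',ang(e-c),np.linalg.norm(e-c))
r=[]
for p in [(206,111),(357,110),(409,277),(152,278)]:
    d=g(p,43)-c; r.append((ang(d)-162+36)%72-36); print(np.linalg.norm(d),r[-1])
print(np.mean(r)+162)
print('shut-off pre-contact:')
ax=np.array([560.5,156.]);th=np.radians(155);u=np.array([np.cos(th),np.sin(th)]);n=np.array([-u[1],u[0]])
P=ax+70*u+32*n; print(P); togo((*P,202),-25)
E
```

```text
axis [509.58424555  -2.76750126]
body 161.03568494426915 161.4550275777526 tip 162.09153049446223 92.2019081920589
barb 162.2397609184161 105.42402899854116
53.55403571582114 -4.6385873176271275
54.34191012885132 2.234105470791917
54.97715587778063 -0.16026364339677457
53.479417823715856 -0.8076417982361477
161.15690317788295
shut-off pre-contact:
[483.53467053 156.58142914]
t 9.17 tcp [420.5  49.4 197.6] yaw -19.0 w 0.4 F [-0.4 -0.1  0.2] GO [  24.8 -121.8   -4.6] 0.106
```

Selector is at 161.6° against 161.2–162.2° for the barb, so it is aligned. Now the shut-off lever: tool y toward its axis (joint 6 range), pushing along tool +x.

```bash
python3 - <<'E'
from h import *
ax=np.array([560.5,156.]);th=np.radians(154.5);u=np.array([np.cos(th),np.sin(th)]);n=np.array([-u[1],u[0]])
P=ax+62*u+32*n; print(P); togo((*P,200),64.5)
a=np.array([14.5,62.])
for d in range(4,33,4):
    t=np.radians(d);s=a-np.array([[np.cos(t),-np.sin(t)],[np.sin(t),np.cos(t)]])@a; print(d,np.round(s,1),round(t,3))
E
```

```text
[490.76335727 153.8089589 ]
t 9.17 tcp [420.5  49.4 197.6] yaw -19.0 w 0.4 F [-0.4 -0.1  0.2] GO [  32.5 -121.5   -2.6] -1.457
4 [ 4.4 -0.9] 0.07
8 [ 8.8 -1.4] 0.14
12 [13.2 -1.7] 0.209
16 [17.7 -1.6] 0.279
20 [22.1 -1.2] 0.349
24 [26.5 -0.5] 0.419
28 [30.8  0.4] 0.489
32 [35.1  1.7] 0.559
```

```bash
python3 -m inch '[[1,33,-122,-3,-1.457],[1,33,-122,-3,-1.457],[1,33,-122,-3,-1.457],[1,33,-122,-3,-1.457],[1,33,-122,-3,-1.457],[1,33,-122,-3,-1.457],[1,33,-122,-3,-1.457],[1,33,-122,-3,-1.457]]'|egrep 'force|pos'
python3 -m inch '[[1,0,0,0,-0.12],[1,0,0,0,-0.24],[1,0,0,0,-0.36],[1,0,0,0,-0.48],[1,0,0,0,-0.48]]' |egrep 'force|pos'
python3 - <<'E'
from h import *
togo((490.8,153.8,60),64.5)
E
```

```text
tcp_pos: [490.0, 153.1, 197.3]
force: [1.0, -0.1, 0.5]
tcp_pos: [488.6, 151.9, 194.6]
force: [0.6, -0.4, 0.2]
t 10.25 tcp [488.6 151.9 194.6] yaw 66.2 w 0.4 F [ 0.6 -0.4  0.2] GO [  3.8   2.6 134.5] 0.03
```

```bash
python3 -m inch '[[1,2,2.6,15,0.03],[1,2,2.6,45,0.03],[1,2,2.6,75,0.03],[1,2,2.6,105,0.03],[1,2,2.6,125,0.03],[1,2,2.6,134,0.03],[1,2,2.6,134,0.03],[1,2,2.6,134,0.03]]'|egrep 'force|pos'
python3 -m inch '[[1,4,0,0,0],[1,8,0,0,0],[1,12,0,0,0],[1,15,0,0,0],[1,17,0,0,0],[1,19,0,0,0],[1,19,0,0,0]]' |egrep 'force|pos'
python3 - <<'E'
from h import *
togo((490.8,153.8,60),64.5)
save('wrist','pics/w7.png')
E
```

```text
tcp_pos: [490.0, 151.8, 60.1]
force: [0.6, -0.2, 0.1]
tcp_pos: [498.3, 169.1, 60.1]
force: [0.0, -0.8, -0.4]
t 11.5 tcp [498.3 169.1  60.1] yaw 64.4 w 0.7 F [ 0.  -0.8 -0.4] GO [-17.1  -0.2   0.3] -0.001
```

View pics/w7.png

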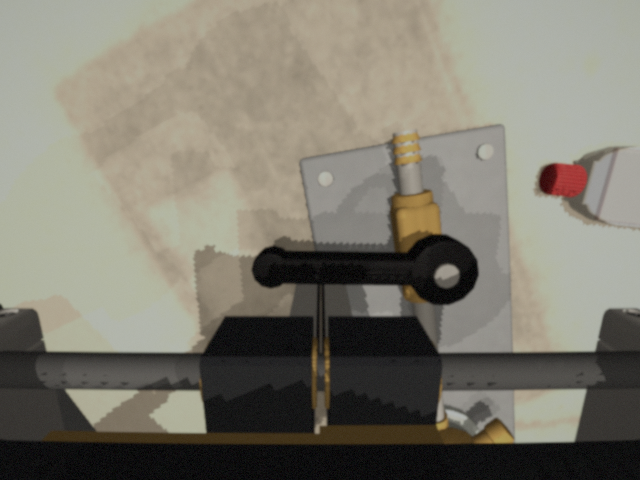

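Fingertip is at the lever's left side mid-length and the lever is square to the tool; the path ahead is clear. I'll sweep the arc.

```bash
cat > p.py <<'E'
from h import *
import sys
def pose(th):
    t=np.radians(th);u=np.array([np.cos(t),np.sin(t)]);n=np.array([-u[1],u[0]])
    return (*(np.array([560.5,156.])+62*u+14.5*n),60)
th=float(sys.argv[1]);togo(pose(th),th-90)
E
python3 p.py 154.5
python3 -m inch '[[1,4.4,-0.9,0,0.07],[1,8.8,-1.4,0,0.14],[1,13.2,-1.7,0,0.209],[1,17.7,-1.6,0,0.279],[1,22.1,-1.2,0,0.349],[1,26.5,-0.5,0,0.419],[1,30.8,0.4,0,0.489],[1,35.1,1.7,0,0.559]]'|egrep 'force|pos'
python3 p.py 122.5
python3 -m inch '[[1,4.4,-0.9,0,0.07],[1,8.8,-1.4,0,0.14],[1,13.2,-1.7,0,0.209],[1,17.7,-1.6,0,0.279],[1,22.1,-1.2,0,0.349],[1,26.5,-0.5,0,0.419],[1,30.8,0.4,0,0.489],[1,35.1,1.7,0,0.559]]'|egrep 'force|pos'
python3 p.py 90.5
```

```text
t 11.55 tcp [498.3 169.2  60. ] yaw 64.4 w 0.2 F [-0.3  0.3  0.6] GO [ 0.4 -0.2  0. ] -0.002
tcp_pos: [513.7, 199.7, 59.5]
force: [-1.9, -2.0, 2.5]
t 12.22 tcp [513.7 199.7  59.5] yaw 32.2 w 0.7 F [-1.9 -2.   2.5] GO [ 1.5 -0.  -0.5] -0.006
tcp_pos: [543.0, 217.3, 58.8]
force: [-1.3, 0.1, 2.7]
t 12.88 tcp [543.  217.3  58.8] yaw -0.1 w 0.8 F [-1.3  0.1  2.7] GO [ 2.5 -0.6 -1.3] -0.01
```

```bash
python3 -m inch '[[1,5.4,-0.9,-0.5,0.07],[1,10.4,-1.6,-1,0.14],[1,15,-2,-1,0.209],[1,17,-2.2,-1,0.236],[1,17,-2.2,-1,0.236],[1,17,-2.2,-1,0.236]]'|egrep 'force|pos'
python3 p.py 77
python3 - <<'E'
from h import *
o,w=save('wrist','pics/w8.png')
E
```

```text
tcp_pos: [558.9, 219.2, 58.9]
force: [-2.1, -0.1, -1.4]
t 13.38 tcp [558.9 219.2  58.9] yaw -13.6 w 0.4 F [-2.1 -0.1 -1.4] GO [ 1.3 -0.8 -1.1] -0.01
```

View pics/w8.png

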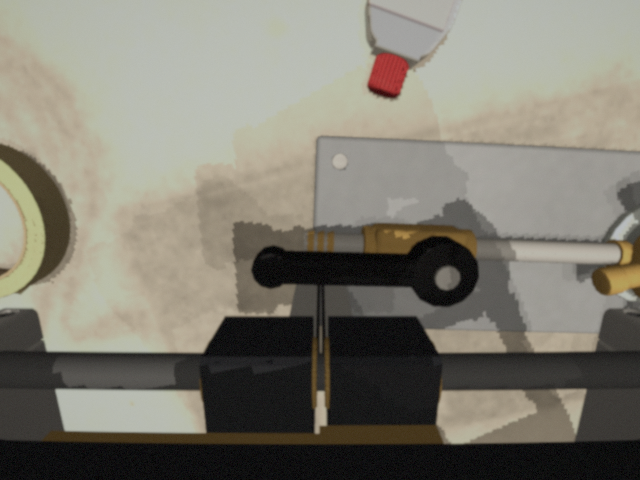

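```bash
python3 - <<'E'
from h import *
o=robot.get_obs()
g=lambda p,z:atz('wrist',p,z,o)[:2]
ang=lambda d:np.degrees(np.arctan2(d[1],d[0]))
c=g((447,277),84);t=g((272,266),75);print('axis',c,'lever',ang(t-c),np.linalg.norm(t-c),'edges',ang(g((300,250),79)-g((400,250),79)),ang(g((300,283),79)-g((400,283),79)))
p=g((312,240),40);q=g((615,252),40);print('pipe',ang(p-q),'plate',ang(g((318,137),14)-g((640,151),14)))
print('pipe end vs axis',ang(p-c),np.linalg.norm(p-c))
E
```

```text
axis [559.33295271 156.3495029 ] lever 74.52127399916604 83.94375451346525 edges 76.23277363150743 76.15126257770991
pipe 73.92388359950466 plate 74.41117811711035
pipe end vs axis 70.30906094421188 64.9604562405084
```

```bash
python3 -m inch '[[1,1,0,0,0.013],[1,2,-0.2,0,0.026],[1,2.8,-0.4,0,0.038],[1,2.8,-0.4,0,0.038],[1,2.8,-0.4,0,0.038]]'|egrep 'force|pos'
python3 p.py 74.5
python3 -m inch '[[1,-5,0,0,0],[1,-12,0,0,0],[1,-20,0,0,0],[1,-20,0,-35,0],[1,0,0,-75,0],[1,40,0,-115,0],[1,60,0,-140,0],[1,60,0,-140,0]]'|egrep 'force|pos'
python3 -m inch '[[1,0,0,0,0],[1,0,0,0,0],[1,0,0,0,0]]'|egrep 'force|pos'
python3 - <<'E'
from h import *
togo((0,0,0),0)
o,w=save('wrist','pics/w9.png')
ps={k:proj('wrist',p,o) for k,p in dict(sh=(560.5,156,84),shtip=(585.3,242.5,79)).items()};print(ps)
for n in('side','top'): save(n,f'pics/{n}9.png')
t=cv2.convertScaleAbs(cv2.imread('pics/top9.png')[205:345,205:415],alpha=1.6)
s=cv2.imread('pics/side9.png')[160:345,195:355]
a=cv2.resize(w[:300,:,::-1],(800,375));k=225
C=np.zeros((600,800,3),np.uint8);C[:375]=a
C[375:,:338]=cv2.resize(t,(338,225));C[375:,340:340+194]=cv2.resize(s,(194,225))
cv2.imwrite('pics/c9.png',C)
E
```

```text
tcp_pos: [561.7, 219.1, 58.8]
force: [-2.6, 0.7, -0.1]
t 13.85 tcp [561.7 219.1  58.8] yaw -15.7 w 0.5 F [-2.6  0.7 -0.1] GO [ 1.2 -0.9 -1.2] -0.004
tcp_pos: [629.1, 203.0, 203.8]
force: [2.3, -0.2, 1.1]
tcp_pos: [627.0, 203.3, 202.4]
force: [-0.2, -0.4, -1.2]
t 14.77 tcp [627.  203.3 202.4] yaw -15.8 w 0.2 F [-0.2 -0.4 -1.2] GO [-546.2  364.8  209.6] -0.275
{'sh': array([387.51494322, 291.39031499]), 'shtip': array([289.94752322, 289.32293261])}
```

View pics/c9.png

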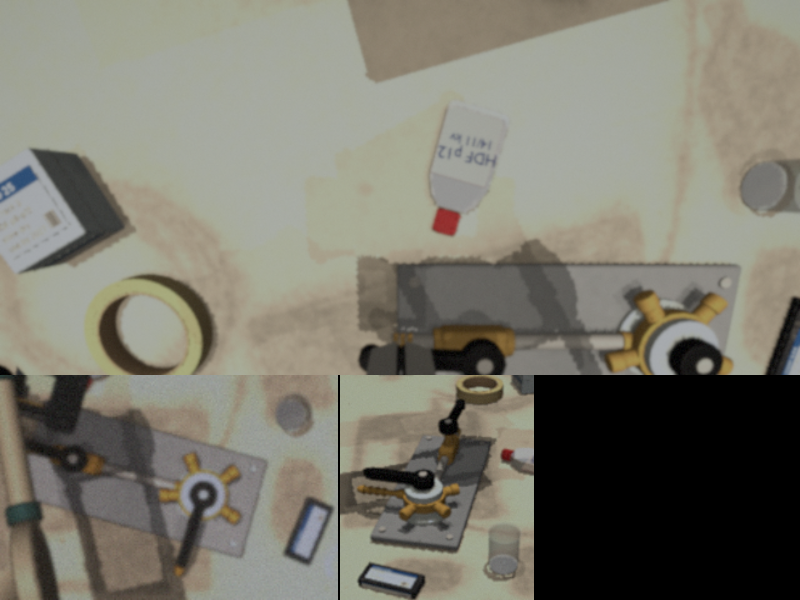

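The arm hides the shut-off valve from above, so I'll withdraw to the right and check everything in the top view.

```bash
python3 -m inch '[[1,-20,40,0,0],[1,-50,80,0,0],[1,-80,120,0,0],[1,-110,160,0,0],[1,-140,200,0,0],[1,-170,240,0,0],[1,-200,280,0,0],[1,-220,320,0,0]]'|egrep 'force|pos'
python3 -m inch '[[1,-20,40,0,0],[1,-40,80,0,0],[1,-60,120,0,0],[1,-80,160,0,0],[1,-100,200,0,0],[1,-100,200,0,0],[1,-100,200,0,0]]'|egrep 'force|pos'
python3 - <<'E'
from h import *
save('side','pics/side10.png'); _,t=save('top','pics/top10.png')
A,B=[cv2.cvtColor(cv2.imread(f'pics/{n}.png'),cv2.COLOR_BGR2GRAY) for n in('top0','top10')]
for n,(x,y,w,h) in dict(pipe=(268,258,40,22),plateTL=(222,215,25,25),plateBR=(345,300,25,22),stub=(314,250,16,18),beaker=(372,215,34,30),case=(380,278,34,48),flask=(246,166,46,52),tape=(98,192,56,56)).items():
    q=A[y:y+h,x:x+w];s=6;R=cv2.matchTemplate(B[y-s:y+h+s,x-s:x+w+s],q,cv2.TM_CCOEFF_NORMED);_,m,_,l=cv2.minMaxLoc(R);print(n,round(m,3),l[0]-s,l[1]-s)
c=cv2.imread('pics/top10.png')[205:345,205:415]
cv2.imwrite('pics/c10.png',cv2.convertScaleAbs(cv2.resize(c,None,fx=3.8,fy=3.8,interpolation=cv2.INTER_CUBIC),alpha=1.6))
E
```

```text
tcp_pos: [367.3, -6.7, 204.7]
force: [0.3, -1.3, 0.2]
tcp_pos: [214.4, -173.7, 206.7]
force: [0.5, 0.5, 0.0]
pipe 0.923 0 0
plateTL 0.918 0 0
plateBR 0.934 0 0
stub 0.93 0 0
beaker 0.973 0 0
case 0.989 0 0
flask 0.972 0 0
tape 0.983 0 0
```

View pics/c10.png

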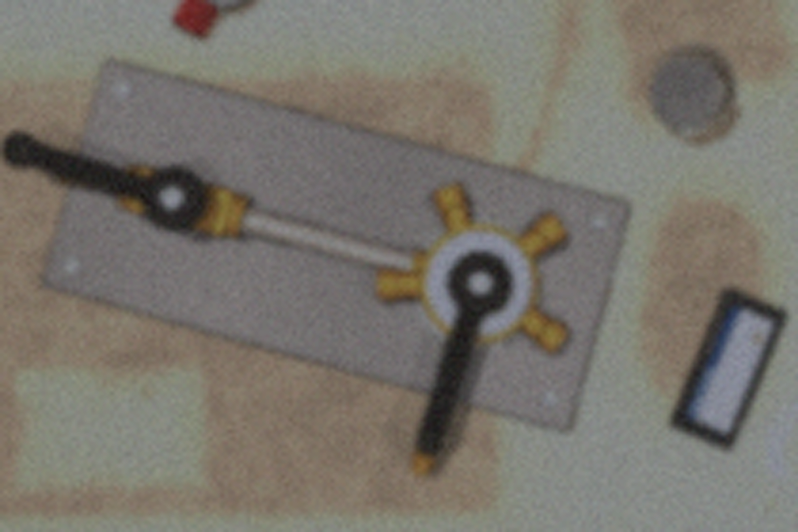

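```bash
python3 - <<'E'
from h import *
T=lambda p:(205+(p[0]+.5)/3.8-.5,205+(p[1]+.5)/3.8-.5)
g=lambda p,z:atz('top',T(p),z)[:2]
ang=lambda d:np.degrees(np.arctan2(d[1],d[0]))
sh=g((173,196),84);se=g((480,284),84);t=g((20,150),79)
print('lever',ang(t-sh),np.linalg.norm(t-sh),'body',ang(g((35,154),79)-g((125,184),79)),'hubs',ang(sh-se))
K=[g(p,14) for p in[(107,60),(632,205),(572,430),(45,287)]]
print('plate',ang(K[0]-K[1]),ang(K[3]-K[2]),ang(K[1]-K[2])+90,ang(K[0]-K[3])+90)
e=g((430,452),71);b=g((421,472),40);print('sel',ang(e-se),'body',ang(g((430,450),79)-g((463,330),79)),'barb',ang(b-se))
# dark lever silhouettes, fitted
im=cv2.cvtColor(cv2.imread('pics/top10.png'),cv2.COLOR_BGR2GRAY)[205:345,205:415]
for n,(x0,y0,x1,y1),z in [('shut',(4,36,34,52),79),('sel',(110,88,122,118),79)]:
    r=im[y0:y1,x0:x1];m=(r<45).astype(np.uint8);ys,xs=np.nonzero(m)
    l=cv2.fitLine(np.c_[xs,ys].astype(np.float32),cv2.DIST_L2,0,.01,.01).ravel()
    f=lambda k:atz('top',(205+x0+l[2]+k*l[0],205+y0+l[3]+k*l[1]),z)[:2]
    print(n,m.sum(),ang(f(-8)-f(8)),ang(f(8)-f(-8)))
E
```

```text
lever 72.99192242705743 83.94283325869398 body 71.3360857406375 hubs 73.64203290094488
plate 74.1285713048838 74.51023818979752 74.33202120652845 74.90024632868034
sel 163.08933473916233 body 164.12644787250895 barb 162.57312731713893
shut 248 71.16488220443834 -108.83511779556166
sel 224 166.47152583314679 -13.528474166853215
```

All checks agree to within about 1–2°, nothing else has moved and the robot is clear, so I'm handing in.

```bash
python3 -c "
from cell import robot
print(robot.get_obs()['clock']);print(robot.close_job())"
```

```text
16.2667
the job is handed in; nothing more can be done
None
```

Both levers are set and the job is handed in at 16.3 s. I pushed the selector round onto the barbed outlet first, then swung the shut-off lever open, using only the shut fingertips. The wrist force read at the end of each move stayed below about 4 N.

- **Selector:** about 161.6° by wrist camera, against 161.2–162.2° for the barb. The top view gave 163.1° against 162.6°. It first stopped about 2° short and I nudged it on.
- **Shut-off:** about 74° from the tool's yaw and the last wrist view, and 73° from hub to end in the top view. The pipe line measured 73.6–74.5°.
- **Surroundings:** in the top view the plate, pipe, one stub of the ring, beaker, case and flask are in the same place to the pixel (about 2 mm). The arm was well clear at hand-in.

**Disagreements:** line fits to the lever bodies in the dark top picture differed by 2–4° (shut-off 71°, selector 164–166°). I put that down to shadow and trusted the wrist views. One wrist view taken just after a move put the hub 5 mm off, but the top view showed the unit had not moved.

I viewed 15 pictures, over the budget of 10.

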